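# Take a reading on the top-heavy kitchen balance

## Task

Working only the trim lever of the kitchen balance, tip the beam off its rest until the pointer stands at the tab on the dial, and keep the pointer tip within the width of the tab for a good six seconds without a break; the beam is top-heavy and the lever moves it only through a soft spring, so it will not stay there by itself. Then lower it gently back onto the rest where it lay at the start and let go of the lever. Never let the beam swing fast, and do not touch the beam, its bins, jars or pointer, nor shift the tab or the things standing around.

Things in the scene. Friction and masses are not known exactly. Their poses are not given: they have to be found in the camera images.
- balance: fixed grey stand of the balance: base plate 150 x 170 x 16 mm, origin under its centre on the shelf. x axis: along the level pivot axis, away from the robot (yaw within 0.35 rad of 0); y: along the level beam, to the left; z up. A grey post 50 mm wide (x = +18 to +30 mm) carries a white dial arc, outer radius 158 mm about the pivot axis, at x = +32 to +38 mm
- pivot (a point): point on the pivot axis in the plane of point lever_grip: 73 mm to the robot's side of the stand's origin (stand x = -73 mm), 110 mm above the shelf. Beam, lever, pointer and tab all turn about this one axis, parallel to the stand's x
- tilt (a joint): tilt of the beam about the pivot, rad: 0 is level, positive lifts the +y bin and swings the pointer to -y. Stops at -0.28 (the rest where it starts, +y bin down) and +0.28. Unheld it topples to a stop: toppling torque about 0.10 Nm per rad of tilt, moment of inertia about 0.025 kg m2, hinge damping 0.006 Nm s/rad, no dry friction
- lever (a joint): lean of the trim lever relative to the beam, rad, same sense as tilt: from upright it leans tilt + lever, positive to -y. A torsion spring of nominally 0.06 Nm/rad (relaxed at 0, damping 0.005 Nm s/rad) joins it to the beam; range +-1.2; let go, it settles near 0. To lift the beam off its rest it must lean some 0 to 0.5 rad past upright to -y, then come back to catch the beam
- lever_grip (a point): middle of the free part of the lever's black grip: a round bar 18 mm in diameter, parallel to the pivot axis, 130 mm from point pivot. It sticks out 33 mm past this point towards the robot; the lever's upright 10 mm rod is 33 mm behind it (stand x = -40 mm), clear of the fingers. Take it from above, fingers closing along the stand's y; it can turn between the pads. Lever 0.09 kg, balanced
- beam: aluminium beam 440 x 22 x 12 mm with pointer and a bin with a jar near each end; origin on the pivot axis above the stand's origin; axes as the stand's when level. With all it carries nominally 1.04 kg (0.8 to 1.3), mass centre 10 mm above the pivot; unequal jars add an offset torque of up to 0.014 Nm either way. The robot must not touch it
- jar_left: glass jar with white lid, 56 mm across, 66 mm tall, about 80 g, fixed in the +y bin, 175 mm from the pivot; origin under its centre, 9 mm above the pivot line. The white plastic bins are 85 x 85 x 34 mm. Not to be touched
- jar_right: the same jar fixed in the -y bin, 175 mm on the other side of the pivot
- pointer_tip (a point): tip of the pointer, a 6 mm dark steel rod fixed to the beam, standing up on the far (+x) side of the dial (stand x = +50 mm), 150 mm from the pivot axis
- rider (a joint): angle of the dial's tab about the pivot, rad, same sense and zero as tilt: the pointer stands at the tab's middle when tilt equals rider. Stiff; not to be shifted
- rider_mark (a point): where the pointer tip is when it stands exactly at the tab's middle. The tab is a dark steel block 30 mm wide and 30 mm tall (157 to 187 mm from the pivot axis) on the dial's upper rim; the tip is within its width up to 15 mm, or 0.1 rad, either side
- spoon: pink silicone spoon lying on the shelf, bystander
- snack_box: closed plastic snack box with latched lid, 160 x 116 x 64 mm, bystander
- ramekin: white ceramic ramekin, 76 mm across, 42 mm high, bystander

How it is judged:
On the way:
1. the pointer tip stays within 15 mm of the middle of the tab, sideways, for 5 s (y of pointer_tip in the frame of rider_mark between -0.015 and 0.015 m), for 5 s.
At the end, for the whole second after the job is handed in: after the reading the beam lies at rest on its starting stop (tilt below -0.25 rad, slower than 0.05 rad/s) and the lever is let go and still (slower than 0.2 rad/s) (value of joint tilt below -0.25 rad and velocity of joint tilt between -0.05 and 0.05 rad/s and velocity of joint lever between -0.2 and 0.2 rad/s); the robot touches nothing.
It fails at once if the beam swings faster than 0.6 rad/s (velocity of joint tilt above 0.6 rad/s or velocity of joint tilt below -0.6 rad/s).
It fails at once if the robot touches the beam, a bin, a jar or the pointer (over 0.5 N) (contact force between beam and the fingers above 0.5 N or contact force between beam and the arm above 0.5 N).
It fails at once if the tab is shifted by more than 6 mm (distance of rider_mark from where it was at the start of the episode above 0.006 m).
It fails at once if a bystander is moved by more than 20 mm (distance of any of spoon, snack_box, ramekin from where it was at the start of the episode above 0.02 m).
It also fails if it takes over 67 s, if anything falls off the work surface, if the arm or the gripper's body presses on something with over 40 N, if the wrist force passes 120 N, or if a joint passes its speed limit or range.

## Robot

A 7-joint arm with a two-finger parallel gripper is mounted at the origin on the work surface. World frame = base frame: x ahead of the robot, y to its left, z up, the work surface at z = 0. Lengths are in m, angles in rad, forces in N, time in s.
With the tool pointing down it reaches from about 0.4 to 0.85 m from the base axis. Payload 4.5 kg.
Tool frame: the origin (TCP) lies midway between the tips of the shut fingers; the grasp point (between the pads) lies 19 mm behind it; z points along the fingers, y is the line along which they close (so a half turn about z gives the same grasp; the last joint's range is limited). The gripper opens to 88 mm and grips with 3 to 60 N. Pads are 18 mm wide; open, the fingers measure 123 mm over their backs; the gripper's body (75 mm by 187 mm) begins 45 mm behind the grasp point.
Start: joints at [1.334, 0.689, -0.195, 1.565, 0.157, 0.902, -0.215], TCP at [0.167, -0.602, 0.21] pointing down, gripper open.
Joint ranges: [-3.01, 3.01], [-0.46, 2.08], [-1.47, 1.51], [0.13, 2.56], [-1, 4.14], [0.04, 2.09], [-2.66, 2.66]. Speed limits (rad/s): [2.57, 2.57, 3.14, 3.14, 3.14, 3.14, 3.14].

## Interface

Orientations are given as a unit quaternion [x, y, z, w].
In Python, from plant import r gives the robot as it stands.
- The arm moves only by the tool move_arm, never from a script. Its argument "targets" is a list that holds one entry, the list of rows, each a list of 7 numbers: the opening, from 0 (shut) to 1 (fully open), then the shift along the tool's x, y, z in mm, then the turn, a rotation vector about the tool's x, y, z in degrees. In form: [[[claw, dx, dy, dz, ax, ay, az], ...]]. A call has 1 to 10 rows; each row is the pose to reach, as a shift and turn from the pose commanded when the call began, along the tool's axes at that moment; what a row does not reach only later rows make up. A row lasts 1/8 s, in which the tool goes at most 62.5 mm and 10.7 degrees, less where a joint would pass 70% of its speed; a pose out of reach is approached as far as the arm can. A call with a gripper value outside its range is refused whole. The fingers move at their own pace and stop on an object; "newtons" is the grip in N (left out, the last holds). Time passes only in rows, so rows that repeat a pose let the fingers close. It gives the time, the measured TCP pose, the force, the opening and the grip force at its end, in the units of the state.
- r.get_state(): the state, without advancing time (a new reading comes with each control period).
- r.snapshot(name): name is "side" or "top" or "wrist"; returns the picture (420x560x3 uint8, red, green, blue); there is no depth.
- r.camera_info(name): a dict with "fx", "fy", "cx", "cy" (pixels), "R" (3x3) and "t" (3): a world point X has camera coordinates R X + t. Camera axes: x right, y down, z forward; pixel columns grow to the right and rows downward; lengths in m; the calibration is good to about 2 mm. A picture is of the moment at which its call begins: read the wrist's pose just before it. camera_info takes no time and is no camera call; for the wrist camera it gives the pose at the moment of the call.
- r.finish_job(): hands the job in; it is judged then, once.
The state is a dict: "clock": time; "q": joint angles; "qd": joint speeds; "joint_torque": joint torques, N m; "tool_pos": TCP position; "eef_rot": TCP orientation; "contact_force": force on the tool from outside, world axes, zero at the start; "moment": the same for the moment, N m; "opening": opening from 0.0 (shut) to 1.0 (fully open); "finger_force": force on a finger pad.
Only numpy, scipy, OpenCV 4.12 (cv2) and the standard library are available. Lean on these libraries where they do the work, as an engineer would, in place of code of your own. Each camera call takes 0.05 s, during which the arm holds its last target. There are 200 camera calls.

## Working session

There is one attempt and no reset: what is moved stays moved. The work goes in short steps, Python scripts to look and compute and a tool call to move; the robot and the scene stay as the last step left them, time stands still between calls to the robot, and variables do not carry over. Pictures are saved under pics/ and viewed, at most 10 in all, crops included, and the job is handed in when it is done.

Besides the shell and the picture viewer there is one more tool, called after "Emit:" by a JSON object that holds its "api" and its "payload". move_arm: Moves the arm, as the interface text tells. Its arguments: {"type":"object","properties":{"targets":{"type":"array","items":{"type":"array","items":{"type":"array","items":{"type":"number"}}}},"newtons":{"type":"number"}},"required":["targets"]}

```bash
mkdir -p pics; ls; python3 - <<'E'
from plant import r
import cv2
s=r.get_state();print(s)
for n in("side","top"):
    cv2.imwrite(f"pics/{n}0.png",r.snapshot(n)[:,:,::-1]); c=r.camera_info(n);print(n,c)
E
```

```text
pics
{'clock': 0.0, 'q': array([ 1.33379097,  0.68996838, -0.19453172,  1.5663272 ,  0.15726358,
        0.90250081, -0.21509413]), 'qd': array([ 1.43906643e-03, -2.22829431e-03, -2.69648413e-03,  8.73960135e-06,
        2.60392226e-04, -1.14258037e-04, -8.67212803e-04]), 'joint_torque': array([ 1.24541089e-03, -5.27555037e+01, -1.26687460e+00, -1.53429437e+01,
       -5.26676711e-02,  6.44268395e-03,  1.94760833e-04]), 'tool_pos': array([ 0.16697827, -0.60157709,  0.20912475]), 'eef_rot': array([ 9.90841293e-01,  1.35028543e-01, -1.68835888e-04, -8.91882386e-04]), 'contact_force': array([-0.44371655,  0.30123111,  0.08149931]), 'moment': array([ 0.02200068,  0.02677708, -0.04257543]), 'finger_force': 0.0, 'opening': 0.9993663407888025}
side {'fx': 420.57720210089064, 'fy': 420.57720210089064, 'cx': 284.2475273759853, 'cy': 212.15002011813291, 'R': array([[-0.96197658, -0.27279972,  0.01346712],
       [-0.16025368,  0.52380294, -0.83662969],
       [ 0.22117823, -0.80697633, -0.54760332]]), 't': array([0.48363142, 0.22567186, 1.46720591])}
top {'fx': 417.4581834827582, 'fy': 417.4581834827582, 'cx': 278.5359010834486, 'cy': 206.03292898621328, 'R': array([[-0.01977077, -0.99968885, -0.01520895],
       [-0.9943163 ,  0.02125167, -0.10432384],
       [ 0.10461459,  0.01305995, -0.99442708]]), 't': array([3.85302991e-04, 4.96801321e-01, 1.54377373e+00])}
```

View pics/side0.png

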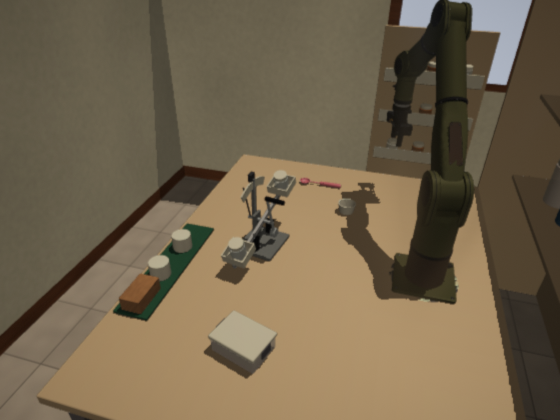

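View pics/top0.png

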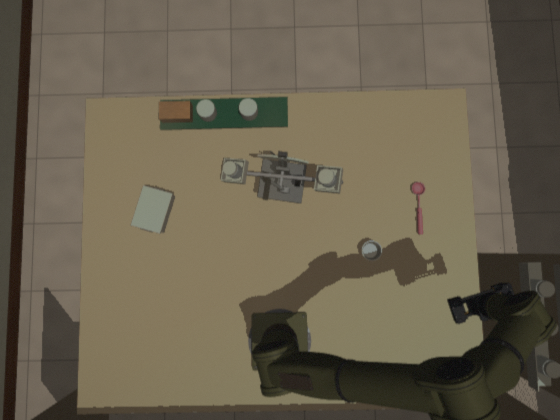

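The balance stands at side ≈(265,220) and top ≈(282,175). The arm is well to the right and nothing stands in between. I'll enlarge both.

```bash
python3 - <<'E'
import cv2
a=cv2.imread("pics/side0.png")[165:275,215:300];b=cv2.imread("pics/top0.png")[140:212,215:350]
cv2.imwrite("pics/sc.png",cv2.convertScaleAbs(cv2.resize(a,None,fx=5.4,fy=5.4,interpolation=2),alpha=1.6))
cv2.imwrite("pics/tc.png",cv2.convertScaleAbs(cv2.resize(b,None,fx=5.9,fy=5.9,interpolation=2),alpha=1.6))
E
```

```text
(no output)
```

View pics/sc.png

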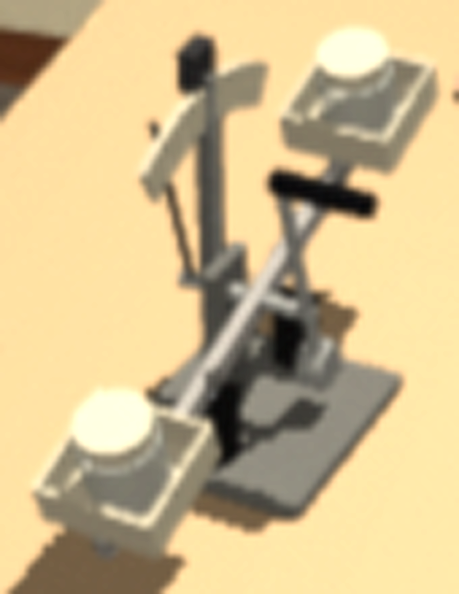

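View pics/tc.png

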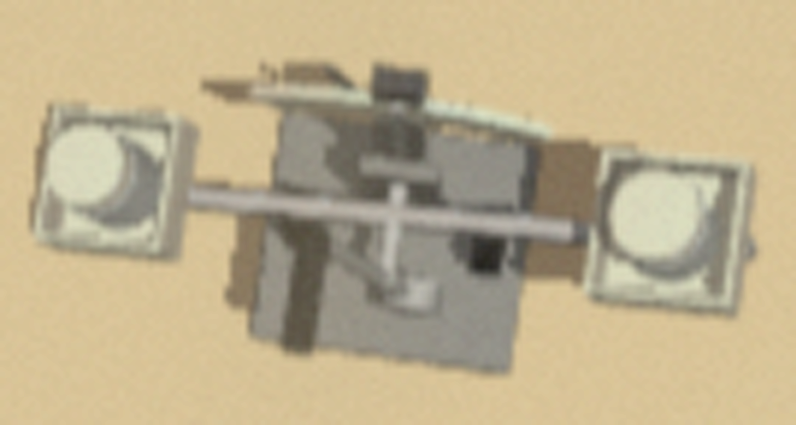

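```bash
cat >geo.py <<'E'
import numpy as np
from plant import r
C={n:r.camera_info(n) for n in("side","top")}
def proj(c,X):
    p=np.asarray(X)@c["R"].T+c["t"]; return np.stack([c["fx"]*p[...,0]/p[...,2]+c["cx"],c["fy"]*p[...,1]/p[...,2]+c["cy"]],-1)
def W(st,P):  # stand -> world
    x,y,a=st; P=np.asarray(P); c,s=np.cos(a),np.sin(a)
    return np.stack([x+c*P[...,0]-s*P[...,1],y+s*P[...,0]+c*P[...,1],P[...,2]],-1)
def rot(t,x,y,z): # point fixed to beam/lever at angle t
    return np.array([x,y*np.cos(t)-z*np.sin(t),.110+y*np.sin(t)+z*np.cos(t)])
def unc(n,U):
    s,o=((5.4,(215,165)) if n=="side" else (5.9,(215,140))); return (np.array(U)+.5)/s-.5+o
E
python3 - <<'E'
from geo import *
from scipy.optimize import least_squares
for n in C: print(n,-C[n]["R"].T@C[n]["t"])
T=-.28
def pts(p):
    rd,lv=p[3:5]
    return [("side",(371,205),rot(lv,-.106,0,.13)),("side",(275,183),rot(lv,-.035,0,.13)),
    ("side",(115,420),rot(T,0,.175,.075)),("side",(352,50),rot(T,0,-.175,.075)),("top",(85,165),rot(T,0,.175,.075)),("top",(655,218),rot(T,0,-.175,.075)),
    ("side",(153,127),rot(T,.05,0,.15)),("side",(197,63),rot(rd,.035,0,.172)),("top",(400,80),rot(rd,.035,0,.18)),
    ("top",(510,372),(-.075,-.085,.016)),("top",(247,338),(-.075,.085,.016)),("side",(402,380),(-.075,-.085,.016)),("side",(295,515),(-.075,.085,.016)),
    ("top",(305,350),rot(lv,-.106,0,.13))]
def res(p): return np.array([proj(C[n],W(p[:3],P))-unc(n,U) for n,U,P in pts(p)])
f=least_squares(lambda p:res(p).ravel(),[.68,0,0,0,-.28],loss="soft_l1")
print(f.x.round(4)); print(res(f.x).round(1).tolist())
x=f.x
# two-view triangulation of near grip end, free of model
def ray(n,U):
    c=C[n];u=unc(n,U);d=c["R"].T@[(u[0]-c["cx"])/c["fx"],(u[1]-c["cy"])/c["fy"],1];return -c["R"].T@c["t"],d/np.linalg.norm(d)
def tri(a,b):
    (o1,d1),(o2,d2)=ray("side",a),ray("top",b);k=np.linalg.lstsq(np.stack([d1,-d2],1),o2-o1,rcond=None)[0]
    return (o1+k[0]*d1+o2+k[1]*d2)/2, np.linalg.norm(o1+k[0]*d1-o2-k[1]*d2)
print("gripend",tri((371,205),(305,350)),"model",W(x[:3],rot(x[4],-.106,0,.13)))
print("tab",tri((197,63),(400,80)));print("grip",W(x[:3],rot(x[4],-.073,0,.13)),"pivot",W(x[:3],(-.073,0,.11)))
E
```

```text
side [0.17689284 1.19772737 0.98573749]
top [ 0.33248401 -0.03033427  1.58700449]
[ 0.5967 -0.0226 -0.1634 -0.0062 -0.2959]
[[0.6, -0.3], [-0.3, -1.1], [-0.5, -0.5], [-0.3, -0.3], [-0.6, -0.3], [-0.3, -1.0], [0.1, -0.7], [1.1, 0.0], [-0.5, 1.8], [-0.2, 0.0], [-0.0, -0.5], [0.3, -2.0], [0.5, -2.2], [-1.5, 0.3]]
gripend (array([0.50056297, 0.02736997, 0.22979349]), np.float64(0.001954666321736217)) model [0.49825672 0.03201726 0.23435099]
tab (array([ 0.6376917 , -0.02913871,  0.28053601]), np.float64(0.003058214971631076))
grip [0.53081693 0.02664765 0.23435099] pivot [ 0.52464911 -0.01075273  0.11      ]
```

```bash
cat >>geo.py <<'E'
from scipy.spatial.transform import Rotation as Ro
def togo(tcp,yaw):
    s=r.get_state(); R=Ro.from_quat(s["eef_rot"]); G=Ro.from_euler("z",yaw)*Ro.from_euler("x",np.pi)
    return (R.inv().apply(np.array(tcp)-s["tool_pos"])*1e3).round(1),np.degrees((R.inv()*G).as_rotvec()).round(1)
E
python3 - <<'E'
from geo import *
print(togo((.4,-.35,.38),-.163),togo((.531,.027,.36),-.163))
E
```

```text
(array([ 291.8, -180.4, -170.5]), array([-0.1,  0. , 24.9])) (array([ 518.9, -508.5, -150. ]), array([-0.1,  0. , 24.9]))
```

Emit:
{"api": "move_arm", "payload": {"targets": [[[1, 20, -10, -55, 0, 0, 0], [1, 50, -30, -110, 0, 0, 3], [1, 85, -55, -150, 0, 0, 6], [1, 130, -85, -170, 0, 0, 9], [1, 175, -120, -170, 0, 0, 12], [1, 215, -160, -170, 0, 0, 15], [1, 255, -205, -170, 0, 0, 18], [1, 295, -250, -170, 0, 0, 21], [1, 330, -300, -170, 0, 0, 25], [1, 370, -345, -170, 0, 0, 25]]], "newtons": 12}}

```text
clock: 1.35
tool_pos: [0.4314, -0.1689, 0.3798]
eef_rot: [0.997, -0.083, -0.0, 0.0]
contact_force: [1.1, -0.4, -0.4]
opening: 0.997
finger_force: 0.0
```

```bash
python3 - <<'E'
from geo import *
print(r.get_state()["clock"],r.get_state()["tool_pos"],togo((.531,.027,.36),-.163))
E
```

```text
1.35 [ 0.43137019 -0.16889968  0.37982524] (array([  65.8, -209.7,   19.7]), array([ 0. ,  0. , -0.2]))
```

Emit:
{"api": "move_arm", "payload": {"targets": [[[1, 15, -50, 5, 0, 0, 0], [1, 30, -100, 10, 0, 0, 0], [1, 50, -150, 20, 0, 0, 0], [1, 60, -190, 20, 0, 0, 0], [1, 64, -203, 20, 0, 0, 0], [1, 64, -203, 20, 0, 0, 0], [1, 64, -203, 20, 0, 0, 0]]]}}

```text
clock: 2.22
tool_pos: [0.5275, 0.0166, 0.3599]
eef_rot: [0.996, -0.084, -0.0, 0.001]
contact_force: [-0.8, -0.4, 0.4]
opening: 1.001
finger_force: 0.0
```

```bash
python3 - <<'E'
from geo import *
import cv2
print(r.get_state()["clock"],r.get_state()["tool_pos"],togo((.531,.027,.36),-.163))
c=r.camera_info("wrist");print({k:np.round(v,4).tolist() for k,v in c.items()})
a=r.snapshot("wrist");cv2.imwrite("pics/w1.png",cv2.convertScaleAbs(a[:,:,::-1],alpha=1.4))
np.savez("w1.npz",**c)
print(proj(c,W((.5967,-.0226,-.1634),np.array([rot(-.28,-.106,0,.13),rot(-.28,-.035,0,.13),(-.075,-.085,.016),(-.075,.085,.016),rot(-.28,0,.175,.075),rot(-.006,.035,0,.187)]))))
E
```

```text
2.225 [0.52747013 0.01656924 0.35988935] (array([  1.7, -10.9,  -0.1]), array([ 0.1,  0. , -0.3]))
{'fx': 351.2394, 'fy': 351.2394, 'cx': 275.4985, 'cy': 210.2495, 'R': [[-0.1668, -0.986, 0.0012], [-0.9394, 0.1593, 0.3034], [-0.2994, 0.0495, -0.9528]], 't': [0.1031, 0.4052, 0.6904]}
[[265.20348706 225.06232438]
 [264.10344055 146.23033773]
 [350.86658862 153.94461172]
 [235.62308956 154.45351016]
 [126.18865498 102.4697049 ]
 [315.86283977  44.79011488]]
```

View pics/w1.png

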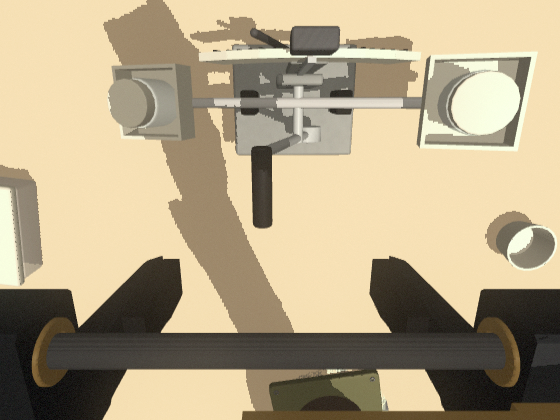

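The wrist view shows the grip bar from (262,147) to (262,226), the base front corners at (236,155) and (351,154), and the tab around (316,40). All agree with the fitted model to within a few pixels, so I'll descend.

Emit:
{"api": "move_arm", "payload": {"targets": [[[1, 2, -12, 20, 0, 0, 0], [1, 2, -12, 60, 0, 0, 0], [1, 2, -12, 100, 0, 0, 0], [1, 2, -12, 130, 0, 0, 0], [1, 2, -12, 145, 0, 0, 0], [1, 2, -12, 145, 0, 0, 0], [1, 2, -12, 145, 0, 0, 0]]]}}

```text
clock: 3.15
tool_pos: [0.5325, 0.0296, 0.2158]
eef_rot: [0.997, -0.083, 0.001, 0.0]
contact_force: [0.2, -0.1, 0.0]
opening: 0.996
finger_force: 0.0
```

```bash
python3 - <<'E'
from geo import *
import cv2
print(r.get_state()["clock"],r.get_state()["tool_pos"],togo((.531,.0285,.215),-.163))
c=r.camera_info("wrist")
a=r.snapshot("wrist");b=r.snapshot("side")
cv2.imwrite("pics/w2.png",np.hstack([cv2.resize(a[:,:,::-1],(400,300)),cv2.resize(b[150:285,190:370,::-1],(400,300))]))
print(proj(c,W((.5967,-.0226,-.1634),np.array([rot(-.28,-.106,0,.13),rot(-.28,-.035,0,.13)]))))
cam=C["side"];st=(.5967,-.0226,-.1634)
for t in(-.28,-.14,0,.1):print(t,proj(cam,W(st,rot(t,0,.175,.075))))
E
```

```text
3.15 [0.53250115 0.02963004 0.21578575] (array([-1.3,  1.4,  0.8]), array([-0. , -0.1, -0.2]))
[[284.06282829 325.41379928]
 [284.81115733 193.02582741]]
-0.28 [235.35308741 241.89314832]
-0.14 [235.75841147 234.73609787]
0 [236.74485094 227.14664121]
0.1 [237.79626563 221.56980734]
```

View pics/w2.png

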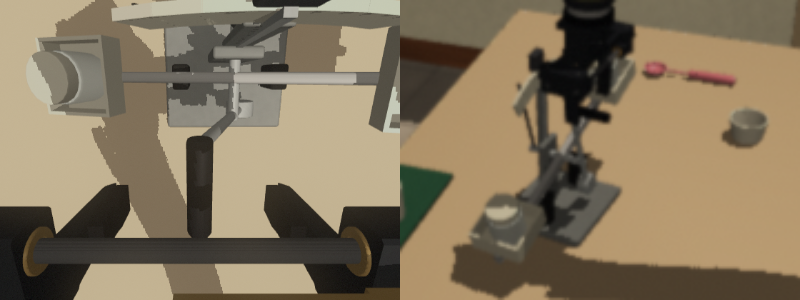

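The grip stands midway between the open fingers, at about (284,195–325) in full wrist pixels. The arm's shadow falls on the left bin, so I'll measure tilt by fitting the bin and lid wireframe to image edges, which doesn't depend on brightness.

Emit:
{"api": "move_arm", "payload": {"targets": [[[0.6, -1, 1, 0, 0, 0, 0], [0.4, -1, 1, 0, 0, 0, 0], [0.25, -1, 1, 0, 0, 0, 0], [0.15, -1, 1, 0, 0, 0, 0], [0.1, -1, 1, 0, 0, 0, 0], [0.1, -1, 1, 0, 0, 0, 0]]], "newtons": 15}}

```text
clock: 4.0
tool_pos: [0.5308, 0.0296, 0.2149]
eef_rot: [0.997, -0.083, 0.0, 0.0]
contact_force: [0.0, -0.0, -0.1]
opening: 0.343
finger_force: 0.0
```

```bash
cat >tilt.py <<'E'
from geo import *
import cv2
ST=(.5967,-.0226,-.1634)
a=np.linspace(0,2*np.pi,60); k=np.linspace(-.0425,.0425,25)
def wire(sg):
    y=.175*sg; z=np.full(25,.0425); o=np.ones(25)
    L=[np.stack([.028*np.cos(a),y+.028*np.sin(a),0*a+.075],1)]
    for h in(.040,.006):
        for e in(-.0425,.0425): L+= [np.stack([k,y+e*o,h*o],1),np.stack([e*o,y+k,h*o],1)]
    return L
TS=np.arange(-.36,.36,.004)
def score(img,c,sg):
    g=cv2.GaussianBlur(img,(0,0),.8).astype(np.float32)
    G=sum(cv2.Sobel(g,-1,i,1-i)**2 for i in(0,1)).max(2); G=cv2.GaussianBlur(np.log1p(G/200),(0,0),1.)
    P=np.concatenate(wire(sg)); out=[]
    for t in TS:
        uv=proj(c,W(ST,rot(t,*P.T).T)).astype(np.float32)
        ok=((uv>4)&(uv<[555,415])).all(1)
        out.append(cv2.remap(G,uv[ok,0],uv[ok,1],1).mean() if ok.sum()>90 else 0)
    return np.array(out)
def peak(s):
    i=int(np.clip(s.argmax(),1,len(s)-2)); d=s[i-1]-2*s[i]+s[i+1]
    return round(float(TS[i]+.004*.5*(s[i-1]-s[i+1])/d),4) if d else np.nan
E
python3 - <<'E'
from tilt import *
s0=cv2.imread("pics/side0.png");t0=cv2.imread("pics/top0.png");w1=cv2.imread("pics/w1.png");cw=dict(np.load("w1.npz"))
for n,i,c in(("side0",s0,C["side"]),("top0",t0,C["top"]),("w1",w1,cw)):
    print(n,[peak(score(i,c,g)) for g in(1,-1)])
for j in range(2):
  for n in("side","wrist"):
    c=r.camera_info(n);i=r.snapshot(n);cv2.imwrite(f"pics/c{j}{n}.png",i)
    print(n,[peak(score(i,c,g)) for g in(1,-1)])
s=r.get_state();print(s["clock"],s["tool_pos"],s["opening"],s["finger_force"],s["contact_force"])
E
```

```text
side0 [-0.2939, -0.2466]
top0 [-0.3042, -0.2354]
w1 [-0.2971, -0.1806]
side [-0.2867, 0.1171]
wrist [-0.2968, 0.0979]
side [-0.2865, 0.1111]
wrist [-0.2969, 0.0979]
4.2 [0.53082255 0.02952484 0.21489494] 0.16005745059897628 0.0 [0.33379946 0.23646664 0.25418729]
```

```bash
python3 - <<'E'
from tilt import *
a=r.snapshot("wrist");b=r.snapshot("side");s=r.get_state();print(s["clock"],s["opening"],s["finger_force"])
cv2.imwrite("pics/w3.png",cv2.convertScaleAbs(np.hstack([cv2.resize(a[120:420,100:500,::-1],(400,300)),cv2.resize(b[165:255,220:340,::-1],(400,300),interpolation=2)]),alpha=1.7))
E
```

```text
4.3 0.10405676139926476 0.0
```

View pics/w3.png

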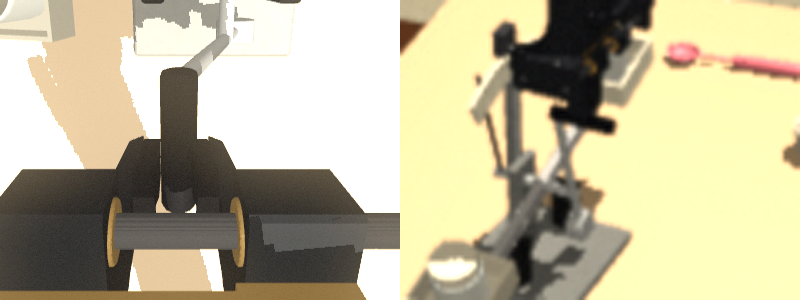

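The bar sits between the fingers with a small gap still on the left, so I'll command a full close.

Emit:
{"api": "move_arm", "payload": {"targets": [[[0, 0, 0, 0, 0, 0, 0], [0, 0, 0, 0, 0, 0, 0], [0, 0, 0, 0, 0, 0, 0], [0, 0, 0, 0, 0, 0, 0]]], "newtons": 15}}

```text
clock: 4.8
tool_pos: [0.5308, 0.0295, 0.2149]
eef_rot: [0.997, -0.083, 0.0, 0.0]
contact_force: [-1.2, 0.6, 0.3]
opening: 0.005
finger_force: 0.0
```

```bash
python3 - <<'E'
from tilt import *
c=r.camera_info("wrist");a=r.snapshot("wrist");b=r.snapshot("side");s=r.get_state();print(s["clock"],s["opening"],s["finger_force"],s["contact_force"],s["tool_pos"])
print(peak(score(a,c,1)),peak(score(b,C["side"],1)))
cv2.imwrite("pics/w4.png",cv2.convertScaleAbs(np.hstack([cv2.resize(a[120:420,100:500,::-1],(400,300)),cv2.resize(b[165:255,220:340,::-1],(400,300),interpolation=2)]),alpha=1.7))
# triangulated-model check of grip position for given lean vs tip
print(W(ST,rot(-.28,-.073,0,.13)),W(ST,rot(-.30,-.073,0,.13)))
E
```

```text
4.9 0.006263522763955336 0.0035992898483527824 [-0.11951378 -0.02382176 -0.16357358] [0.53081603 0.02952574 0.21491086]
-0.297 -0.287
[0.53051663 0.02472288 0.23493721] [0.53092191 0.02718109 0.23419374]
```

View pics/w4.png

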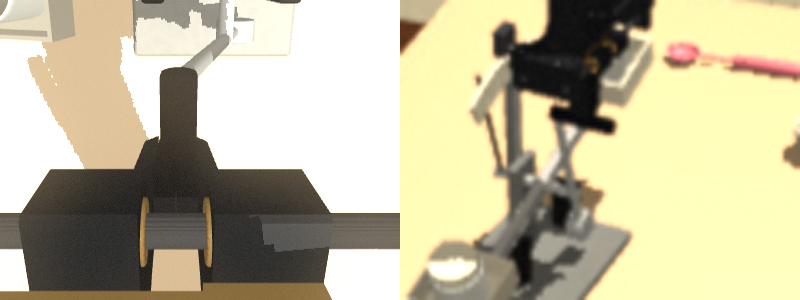

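```bash
python3 - <<'E'
from tilt import *
s=r.get_state();p=s["tool_pos"];R=Ro.from_quat(s["eef_rot"]).as_matrix()
for n in("wrist","side"):
    c=r.camera_info(n);print(n)
    for q in(0,-.019,-.04,-.06):print(" tcp",q,proj(c,p+R[:,2]*q).round(1))
    for x in(-.106,-.073,-.040):print(" bar",x,proj(c,W(ST,rot(-.29,x,0,.13))).round(1))
c=r.camera_info("wrist");print(-c["R"].T@c["t"])
b=cv2.imread("pics/c1side.png");a=cv2.imread("pics/w4.png")
E
```

```text
wrist
 tcp 0 [274.1 249.9]
 tcp -0.019 [273.9 265.8]
 tcp -0.04 [273.7 287.8]
 tcp -0.06 [273.4 314.9]
 bar -0.106 [280.9 323.3]
 bar -0.073 [281.2 265.5]
 bar -0.04 [281.4 200.5]
side
 tcp 0 [274.9 205.2]
 tcp -0.019 [274.9 200.5]
 tcp -0.04 [274.9 195.2]
 tcp -0.06 [274.9 190.1]
 bar -0.106 [284.  202.1]
 bar -0.073 [275.2 199.8]
 bar -0.04 [266.6 197.6]
[0.60778753 0.01589393 0.38978775]
```

The fingers shut on nothing while centred over the bar, so the bar must be lower relative to the tips than I modelled. I'll open, go 15 mm lower and close again.

Emit:
{"api": "move_arm", "payload": {"targets": [[[0.5, 0, 0, 0, 0, 0, 0], [0.5, 0, 0, 0, 0, 0, 0], [0.5, 0, 0, 0, 0, 0, 0], [0.5, 0, 0, 8, 0, 0, 0], [0.5, 0, 0, 15, 0, 0, 0], [0.3, 0, 0, 15, 0, 0, 0], [0.15, 0, 0, 15, 0, 0, 0], [0.1, 0, 0, 15, 0, 0, 0], [0.05, 0, 0, 15, 0, 0, 0], [0, 0, 0, 15, 0, 0, 0]]], "newtons": 15}}

```text
clock: 6.15
tool_pos: [0.534, 0.0453, 0.208]
eef_rot: [0.997, -0.077, 0.006, -0.01]
contact_force: [-13.5, 23.9, 50.1]
opening: 0.006
finger_force: 25.6
```

```bash
python3 - <<'E'
from tilt import *
c=r.camera_info("wrist");a=r.snapshot("wrist");b=r.snapshot("side");s=r.get_state();print(s["clock"],s["opening"],s["finger_force"],s["contact_force"],s["tool_pos"])
print(peak(score(a,c,1)),peak(score(b,C["side"],1)))
cv2.imwrite("pics/w5a.png",a);cv2.imwrite("pics/w5b.png",b)
from scipy.optimize import least_squares
cw=dict(np.load("w1.npz"));CC={**C,"w":cw};T=-.28
def pts(p):
    rd,lv=p[3:5]
    return [("side",(371,205),rot(lv,-.106,0,.13)),("side",(115,420),rot(T,0,.175,.075)),("side",(352,50),rot(T,0,-.175,.075)),("top",(85,165),rot(T,0,.175,.075)),("top",(655,218),rot(T,0,-.175,.075)),
    ("side",(153,127),rot(T,.05,0,.15)),("side",(197,63),rot(rd,.035,0,.172)),("top",(510,372),(-.075,-.085,.016)),("top",(247,338),(-.075,.085,.016)),("side",(402,380),(-.075,-.085,.016)),("side",(295,515),(-.075,.085,.016)),
    ("w",(351,154),(-.075,-.085,.016)),("w",(236,155),(-.075,.085,.016)),("w",(262,226),rot(lv,-.106,0,.13)),("w",(486,102),rot(T,0,-.175,.075))]
def res(p): return np.array([proj(CC[n],W(p[:3],P)+[0,0,p[5]])-(unc(n,U) if n!="w" else U) for n,U,P in pts(p)])
f=least_squares(lambda p:res(p).ravel(),[.6,0,-.16,0,-.28,0],loss="soft_l1");print(f.x.round(4));print(res(f.x).round(1).tolist())
E
```

```text
6.25 0.004312751445297888 25.514228716492653 [-14.10985847  24.08637104  50.27520454] [0.53405725 0.04552573 0.20790866]
-0.2975 -0.2916
[ 5.960e-01 -2.300e-02 -1.606e-01 -3.340e-02 -3.099e-01 -2.000e-04]
[[0.6, 0.1], [-0.2, -0.4], [-0.2, -0.2], [-0.6, -0.0], [-0.2, -0.9], [0.3, -0.7], [0.6, 0.7], [-0.0, 0.1], [0.1, -0.3], [0.5, -2.1], [0.8, -2.1], [0.3, 0.2], [0.1, 0.0], [0.0, -0.7], [-0.7, 0.2]]
```

Contact at 50 N: the tips are pressing on the bar. I'll back off straight away and look.

Emit:
{"api": "move_arm", "payload": {"targets": [[[0, 0, 0, -10, 0, 0, 0], [0, 0, 0, -20, 0, 0, 0], [0, 0, 0, -35, 0, 0, 0], [0, 0, 0, -50, 0, 0, 0], [0, 0, 0, -50, 0, 0, 0]]]}}

```text
clock: 6.88
tool_pos: [0.5314, 0.0287, 0.2503]
eef_rot: [0.997, -0.083, 0.001, 0.0]
contact_force: [0.8, 0.1, -0.9]
opening: 0.004
finger_force: 0.0
```

```bash
python3 - <<'E'
from tilt import *
c=r.camera_info("wrist");a=r.snapshot("wrist");b=r.snapshot("side");s=r.get_state();print(s["clock"],s["opening"],s["finger_force"],s["contact_force"],s["tool_pos"])
print(peak(score(a,c,1)),peak(score(b,C["side"],1)))
for n in("wrist","side"):
    print(n,*[proj(r.camera_info(n),s["tool_pos"]+np.array([0,0,q])).round(1) for q in(0,.02,.04)])
A=cv2.imread("pics/w5a.png");B=cv2.imread("pics/w5b.png")
f=lambda i:cv2.resize(i[100:400,90:490],(400,300));g=lambda i:cv2.resize(i[150:240,215:335],(400,300),interpolation=2)
cv2.imwrite("pics/w6.png",cv2.convertScaleAbs(np.vstack([np.hstack([f(A),g(B)]),np.hstack([f(a),g(b)])])[:,:,::-1],alpha=2.2))
E
```

```text
6.975 0.006014531678711166 0.0 [-0.26712141  0.04394023 -0.59573325] [0.53042535 0.02883793 0.24921486]
-0.2966 -0.2902
wrist [274.1 249.9] [273.9 266.8] [273.7 287.9]
side [275.1 196.6] [275.1 191.5] [275.1 186.3]
```

View pics/w6.png

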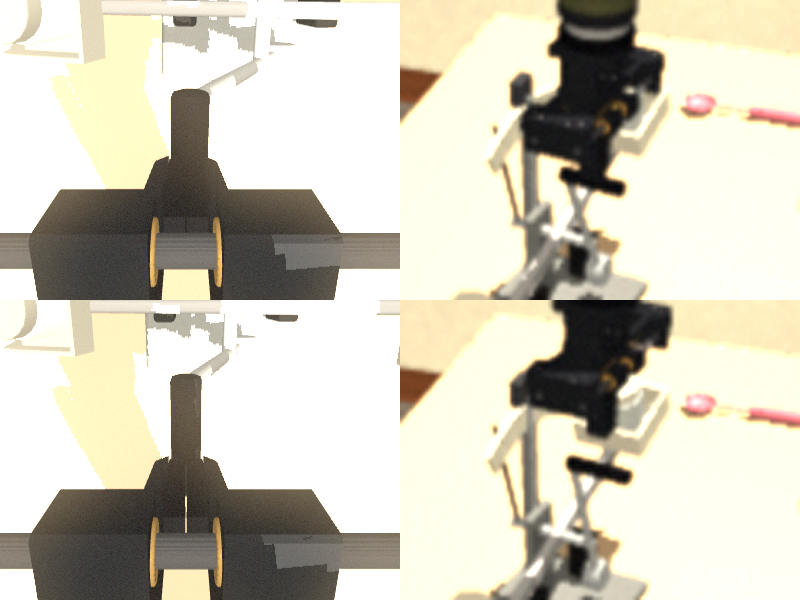

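The lower-right tile shows the visible tips at side (275,190.5). The reported TCP projects to (275,196.6), so the real tips sit about 25 mm short of the reported TCP. I'll open fully, descend 54 mm to TCP z ≈ 0.195, then close.

Emit:
{"api": "move_arm", "payload": {"targets": [[[1, 0, 0, 0, 0, 0, 0], [1, 0, 0, 0, 0, 0, 0], [1, 0, 0, 0, 0, 0, 0], [1, 0, 0, 0, 0, 0, 0], [1, 0, 0, 0, 0, 0, 0], [1, 0, 0, 0, 0, 0, 0], [1, 0, 0, 12, 0, 0, 0], [1, 0, 0, 28, 0, 0, 0], [1, 0, 0, 44, 0, 0, 0], [1, 0, 0, 54, 0, 0, 0]]], "newtons": 15}}

```text
clock: 8.22
tool_pos: [0.5301, 0.0294, 0.1946]
eef_rot: [0.997, -0.083, -0.001, 0.0]
contact_force: [-0.5, 0.7, 0.1]
opening: 1.002
finger_force: 0.0
```

```bash
python3 - <<'E'
from tilt import *
c=r.camera_info("wrist");a=r.snapshot("wrist");s=r.get_state();print(s["clock"],s["opening"],s["finger_force"],s["contact_force"],s["tool_pos"])
print(peak(score(a,c,1)))
d=a[100:400,90:490].max(2)<60; print([ "".join("#" if v else "." for v in cv2.resize(d[y:y+12].astype(np.uint8)*255,(100,1),interpolation=3)[0]>127) for y in range(60,240,12)])
E
```

```text
8.275 1.0001594227939579 0.0 [ 0.16496423 -0.47709383 -1.23884599] [0.52957483 0.02935411 0.19374887]
-0.2873
['....................................................................................................', '....................................................................................................', '....................................................................................................', '...........................................#########................................................', '..........................................###########...............................................', '..........................................###########...............................................', '..........................................###########...............................................', '..........................................##########................................................', '..............########....................##########...................########.....................', '...........############...................##########..................############..................', '........###############...................##########..................###############...............', '.....##################...................##########..................##################.........###', '..###################.....................##########....................###################......###', '###################.......................##########......................####################..##..', '#####################################################..#..................##########################']
```

Emit:
{"api": "move_arm", "payload": {"targets": [[[0, 0, 0, 0, 0, 0, 0], [0, 0, 0, 0, 0, 0, 0], [0, 0, 0, 0, 0, 0, 0], [0, 0, 0, 0, 0, 0, 0], [0, 0, 0, 0, 0, 0, 0], [0, 0, 0, 0, 0, 0, 0], [0, 0, 0, 0, 0, 0, 0], [0, 0, 0, 0, 0, 0, 0]]], "newtons": 15}}

```text
clock: 9.28
tool_pos: [0.5308, 0.0295, 0.1959]
eef_rot: [0.997, -0.083, -0.0, 0.0]
contact_force: [0.4, -0.6, 0.4]
opening: 0.199
finger_force: 15.0
```

```bash
python3 - <<'E'
from tilt import *
c=r.camera_info("wrist");a=r.snapshot("wrist");b=r.snapshot("side");s=r.get_state();print(s["clock"],s["opening"],s["finger_force"],s["contact_force"],s["tool_pos"])
print(peak(score(a,c,1)),peak(score(b,C["side"],1)))
E
```

```text
9.375 0.2016076663644941 15.000000447034836 [-0.47597699 -0.34923116  0.47728388] [0.53081179 0.02953729 0.19589839]
-0.2875 -0.2865
```

Grasped: opening is 0.20 (17.6 mm) at 15 N. Next I'll write an estimator and planner, then lean the lever towards lift-off.

```bash
cat >est.py <<'E'
import sys,json,os
from tilt import *
from scipy.optimize import least_squares,minimize
P0=np.array([.53081,.02954,.19590]); Y=np.array([.1616,.9869,0]); TGT=float(sys.argv[1]); N=int(sys.argv[2]); ns=sys.argv[3]
def lean(p): return float(np.arcsin((-(p-P0)@Y-.0397)/.13))
D=json.load(open("log.json")) if os.path.exists("log.json") else []
for ch in ns:
    n={"s":"side","w":"wrist"}[ch]; s=r.get_state(); c=r.camera_info(n); D.append([s["clock"],lean(s["tool_pos"]),peak(score(r.snapshot(n),c,1))+.007,ch])
s=r.get_state(); json.dump(D,open("log.json","w")); print([d[2:] for d in D[-len(ns):]])
now=s["clock"]; D.append([now,lean(s["tool_pos"]),None,""])
t=np.array([d[0] for d in D]);L=np.array([d[1] for d in D]); H=.01; I=.025
def sim(x,v,ts,Lf,q):
    off,m,k=q; out=[]; 
    for a in ts:
        Lv=Lf[0](a);dL=(Lf[0](a+H)-Lv)/H
        v+=H*(m*x+k*(Lv-x)+off-.006*v-.005*(v-dL))/I; x+=H*v
        if x<-.28: x,v=-.28,0.
        out.append((x,v))
    return np.array(out)
t0=max(t[0],now-3.5); M=[i for i,d in enumerate(D) if d[2] is not None and d[0]>=t0-.01]
ts=np.arange(t[M[0]],now+H/2,H); Lf=[lambda a:np.interp(a,t,L)]
def res(p):
    o=sim(p[0],p[1],ts,Lf,p[2:]); e=[(np.interp(t[i],ts,o[:,0])-D[i][2])/.004 for i in M]
    return np.array(e+[p[1]/.3,p[2]/.01,(p[3]-.1)/.012,(p[4]-.06)/.003])
x0=D[M[0]][2]
f=min((least_squares(res,[x0,v,o,.1,.06],loss="soft_l1",diff_step=1e-4) for v,o in((0,0),(.1,.006),(0,-.006))),key=lambda f:f.cost)
q=f.x[2:]; x,v=sim(f.x[0],f.x[1],ts,Lf,q)[-1]
print("clock",round(now,2),"L",round(L[-1],3),"tilt %.3f v %.3f"%(x,v),"off,m,k",q.round(4),"rms",np.sqrt(np.mean(res(f.x)[:len(M)]**2)).round(2),
 "Llift %.3f Leq %.3f"%((.28*(q[1]-q[2])-q[0])/q[2],(-TGT*(q[1]-q[2])-q[0])/q[2]), "F",s["finger_force"])
T1=N/8+.05*len(ns); kn=now+np.array([0,.5,T1,T1+.5,2*T1,3*T1]); te=np.arange(now,now+3*T1,H)
ref=TGT+(x-TGT)*np.exp(-(te-now)/.9)
def pr(u,full=0):
    Lp=[lambda a:np.interp(a,[now,now+.4,now+T1,now+T1+.4,now+2*T1,now+2*T1+.4],[L[-1],u[0],u[0],u[1],u[1],u[2]])]
    return sim(x,v,te,Lp,q)
def cost(u): o=pr(u); return np.sum((o[:,0]-ref)**2)+.1*np.sum(np.clip(abs(o[:,1])-.25,0,9)**2)*10+30*(o[-1,0]-TGT)**2+10*o[-1,1]**2+.05*np.sum(np.diff(np.r_[L[-1],u])**2)
u=minimize(cost,[L[-1]]*3,method="Nelder-Mead",options=dict(maxiter=250)).x; o=pr(u); j=int(T1/H)
print("plan",u.round(3),"pred after:",o[j].round(3),"hold-L pred:",pr([L[-1]]*3)[j].round(3),"v max",abs(o[:,1]).max().round(2))
now_p=np.array([130*np.sin(L[-1]),-(s["tool_pos"]-P0)[2]*1e3-123.8])
for w in(1/3,2/3,1):
    l=L[-1]+w*(u[0]-L[-1]); print("  row",(np.array([130*np.sin(l),-130*np.cos(l)])-now_p).round(1),end="")
print()
E
python3 est.py -0.01 4 sw
```

```text
[[-0.2792, 's'], [-0.2808, 'w']]
clock 9.47 L -0.31 tilt -0.280 v 0.000 off,m,k [0.   0.1  0.06] rms 0.14 Llift 0.187 Leq 0.007 F 14.999988377094269
plan [-0.31 -0.31 -0.31] pred after: [-0.28  0.  ] hold-L pred: [-0.28  0.  ] v max 0.0
  row [0. 0.]  row [0. 0.]  row [0. 0.]
```

Emit:
{"api": "move_arm", "payload": {"targets": [[[0, 0, 5, -1.5, 0, 0, 0], [0, 0, 10, -3, 0, 0, 0], [0, 0, 16, -4, 0, 0, 0], [0, 0, 22, -5.1, 0, 0, 0], [0, 0, 28, -5.7, 0, 0, 0], [0, 0, 34, -6.1, 0, 0, 0], [0, 0, 39.7, -6.2, 0, 0, 0]]]}}

```text
clock: 10.35
tool_pos: [0.5241, -0.0101, 0.2021]
eef_rot: [0.997, -0.083, -0.0, 0.0]
contact_force: [-0.3, 0.9, 0.9]
opening: 0.199
finger_force: 15.0
```

```bash
python3 est.py -0.01 4 sws
```

```text
[[-0.2869, 's'], [-0.2748, 'w'], [-0.2868, 's']]
clock 10.5 L 0.006 tilt -0.280 v 0.000 off,m,k [-0.    0.1   0.06] rms 1.23 Llift 0.187 Leq 0.007 F 15.000650882720947
plan [0.006 0.006 0.006] pred after: [-0.28  0.  ] hold-L pred: [-0.28  0.  ] v max 0.0
  row [ 0. -0.]  row [ 0. -0.]  row [ 0. -0.]
```

Emit:
{"api": "move_arm", "payload": {"targets": [[[0, 0, 4, 0, 0, 0, 0], [0, 0, 8.5, 0.3, 0, 0, 0], [0, 0, 12.5, 0.6, 0, 0, 0], [0, 0, 12.5, 0.6, 0, 0, 0]]]}}

```text
clock: 11.0
tool_pos: [0.5221, -0.0225, 0.2014]
eef_rot: [0.997, -0.083, -0.0, 0.0]
contact_force: [-0.1, 1.6, 1.4]
opening: 0.198
finger_force: 15.0
```

```bash
python3 est.py -0.01 4 sws
```

```text
[[-0.2861, 's'], [-0.27499999999999997, 'w'], [-0.2862, 's']]
clock 11.15 L 0.097 tilt -0.280 v 0.000 off,m,k [-0.    0.1   0.06] rms 1.32 Llift 0.187 Leq 0.007 F 15.00012069940567
plan [0.097 0.097 0.097] pred after: [-0.28  0.  ] hold-L pred: [-0.28  0.  ] v max 0.0
  row [ 0. -0.]  row [ 0. -0.]  row [ 0. -0.]
```

Emit:
{"api": "move_arm", "payload": {"targets": [[[0, 0, 4, 0.5, 0, 0, 0], [0, 0, 8, 1, 0, 0, 0], [0, 0, 10.7, 1.5, 0, 0, 0], [0, 0, 10.7, 1.5, 0, 0, 0]]]}}

```text
clock: 11.65
tool_pos: [0.5203, -0.033, 0.1999]
eef_rot: [0.997, -0.083, -0.0, 0.0]
contact_force: [-0.5, 1.7, 0.3]
opening: 0.197
finger_force: 15.0
```

```bash
python3 est.py -0.01 4 sws
```

```text
[[-0.2861, 's'], [-0.2756, 'w'], [-0.2863, 's']]
clock 11.8 L 0.181 tilt -0.280 v 0.000 off,m,k [0.   0.1  0.06] rms 1.35 Llift 0.186 Leq 0.006 F 15.000085830688477
plan [ 0.405 -0.064 -0.014] pred after: [-0.204  0.269] hold-L pred: [-0.28  0.  ] v max 0.28
  row [9.5 2.1]  row [18.8  4.9]  row [27.9  8.4]
```

Emit:
{"api": "move_arm", "payload": {"targets": [[[0, 0, 5, 1, 0, 0, 0], [0, 0, 10, 2.2, 0, 0, 0], [0, 0, 10, 2.2, 0, 0, 0], [0, 0, 10, 2.2, 0, 0, 0]]]}}

```text
clock: 12.3
tool_pos: [0.5186, -0.0427, 0.1977]
eef_rot: [0.997, -0.083, -0.0, 0.0]
contact_force: [-1.3, 0.4, 0.9]
opening: 0.196
finger_force: 15.0
```

```bash
python3 est.py -0.01 4 sws
```

```text
[[-0.284, 's'], [-0.2729, 'w'], [-0.283, 's']]
clock 12.45 L 0.259 tilt -0.280 v 0.000 off,m,k [-0.0041  0.1016  0.0598] rms 1.33 Llift 0.264 Leq 0.075 F 15.000062584877014
plan [0.482 0.008 0.056] pred after: [-0.204  0.269] hold-L pred: [-0.28  0.  ] v max 0.28
  row [9.2 2.9]  row [18.2  6.4]  row [27.  10.5]
```

Emit:
{"api": "move_arm", "payload": {"targets": [[[0, 0, 0, 0, 0, 0, 0], [0, 0, 0, 0, 0, 0, 0], [0, 0, 0, 0, 0, 0, 0], [0, 0, 0, 0, 0, 0, 0]]]}}

```text
clock: 12.95
tool_pos: [0.5187, -0.0424, 0.1978]
eef_rot: [0.997, -0.083, -0.0, 0.0]
contact_force: [-1.1, 0.6, 0.7]
opening: 0.195
finger_force: 15.0
```

```bash
python3 - <<'E'
import json
D=json.load(open("log.json"))[2:]
for d in D:d[2]+= .0063 if d[3]=="s" else -.005
json.dump(D,open("log.json","w"))
E
sed -i 's/+.007,ch/+{"s":.0133,"w":.002}[ch],ch/; s/\/.004 for/\/.003 for/' est.py; python3 est.py -0.01 4 sws
```

```text
[[-0.25870000000000004, 's'], [-0.2571, 'w'], [-0.2571, 's']]
clock 13.1 L 0.259 tilt -0.252 v 0.058 off,m,k [-0.0027  0.1005  0.0598] rms 0.28 Llift 0.236 Leq 0.053 F 15.00007152557373
plan [ 0.348 -0.03   0.057] pred after: [-0.163  0.234] hold-L pred: [-0.194  0.125] v max 0.24
  row [3.7 1.1]  row [7.4 2.2]  row [11.1  3.5]
```

Emit:
{"api": "move_arm", "payload": {"targets": [[[0, 0, 0, 0, 0, 0, 0], [0, 0, 0, 0, 0, 0, 0], [0, 0, 0, 0, 0, 0, 0], [0, 0, 0, 0, 0, 0, 0]]]}}

```text
clock: 13.6
tool_pos: [0.5187, -0.0424, 0.1978]
eef_rot: [0.997, -0.083, -0.0, 0.0]
contact_force: [-2.6, 0.2, 1.8]
opening: 0.195
finger_force: 15.0
```

```bash
python3 est.py -0.01 4 sws
```

```text
[[-0.22089999999999999, 's'], [-0.2142, 'w'], [-0.2105, 's']]
clock 13.75 L 0.259 tilt -0.205 v 0.105 off,m,k [-0.0047  0.0942  0.06  ] rms 0.37 Llift 0.238 Leq 0.084 F 15.000139027833939
plan [0.216 0.062 0.069] pred after: [-0.121  0.149] hold-L pred: [-0.106  0.203] v max 0.15
  row [-1.8 -0.4]  row [-3.6 -0.8]  row [-5.4 -1.2]
```

Emit:
{"api": "move_arm", "payload": {"targets": [[[0, 0, -2, -0.4, 0, 0, 0], [0, 0, -4, -0.8, 0, 0, 0], [0, 0, -5.5, -1.2, 0, 0, 0], [0, 0, -5.5, -1.2, 0, 0, 0]]]}}

```text
clock: 14.25
tool_pos: [0.5196, -0.0373, 0.199]
eef_rot: [0.997, -0.083, -0.0, 0.0]
contact_force: [-2.2, -1.8, 1.6]
opening: 0.2
finger_force: 15.0
```

```bash
python3 est.py -0.01 4 sws
```

```text
[[-0.1442, 's'], [-0.1399, 'w'], [-0.1288, 's']]
clock 14.4 L 0.217 tilt -0.123 v 0.149 off,m,k [-0.0049  0.0935  0.06  ] rms 0.43 Llift 0.237 Leq 0.087 F 15.000140815973282
plan [0.038 0.146 0.056] pred after: [-0.057  0.03 ] hold-L pred: [0.005 0.25 ] v max 0.15
  row [-7.6 -1.5]  row [-15.3  -2.5]  row [-23.  -3.]
```

Emit:
{"api": "move_arm", "payload": {"targets": [[[0, 0, -7, -1.4, 0, 0, 0], [0, 0, -14, -2.4, 0, 0, 0], [0, 0, -21, -2.9, 0, 0, 0], [0, 0, -21, -2.9, 0, 0, 0]]]}}

```text
clock: 14.9
tool_pos: [0.5238, -0.0149, 0.2022]
eef_rot: [0.997, -0.082, 0.001, -0.0]
contact_force: [-0.9, -0.3, 2.5]
opening: 0.198
finger_force: 15.0
```

```bash
python3 est.py -0.01 4 sws
```

```text
[[-0.0565, 's'], [-0.0511, 'w'], [-0.05040000000000001, 's']]
clock 15.05 L 0.048 tilt -0.046 v 0.065 off,m,k [-0.0041  0.0955  0.0595] rms 0.52 Llift 0.238 Leq 0.075 F 15.000179260969162
plan [0.06  0.096 0.064] pred after: [-0.025  0.008] hold-L pred: [-0.029 -0.007] v max 0.06
  row [0.5 0.2]  row [1.  0.2]  row [1.6 0.2]
```

Emit:
{"api": "move_arm", "payload": {"targets": [[[0, 0, 1, 0.2, 0, 0, 0], [0, 0, 2, 0.2, 0, 0, 0], [0, 0, 2, 0.2, 0, 0, 0], [0, 0, 2, 0.2, 0, 0, 0]]]}}

```text
clock: 15.55
tool_pos: [0.5232, -0.018, 0.2019]
eef_rot: [0.997, -0.083, 0.0, -0.0]
contact_force: [-0.7, 1.4, 5.0]
opening: 0.196
finger_force: 15.0
```

```bash
python3 est.py -0.01 6 sws; python3 - <<'E'
from tilt import *
b=r.snapshot("side");cv2.imwrite("pics/f.png",cv2.convertScaleAbs(cv2.resize(b[165:275,215:320,::-1],None,fx=5.4,fy=5.4,interpolation=2),alpha=1.8))
E
```

```text
[[-0.027700000000000002, 's'], [-0.022899999999999997, 'w'], [-0.0232, 's']]
clock 15.7 L 0.065 tilt -0.022 v 0.018 off,m,k [-0.0039  0.0992  0.0607] rms 0.44 Llift 0.242 Leq 0.071 F 15.000453740358353
plan [0.072 0.073 0.07 ] pred after: [-0.014  0.004] hold-L pred: [-0.019 -0.008] v max 0.02
  row [0.3 0.1]  row [0.5 0.1]  row [0.8 0.1]
```

View pics/f.png

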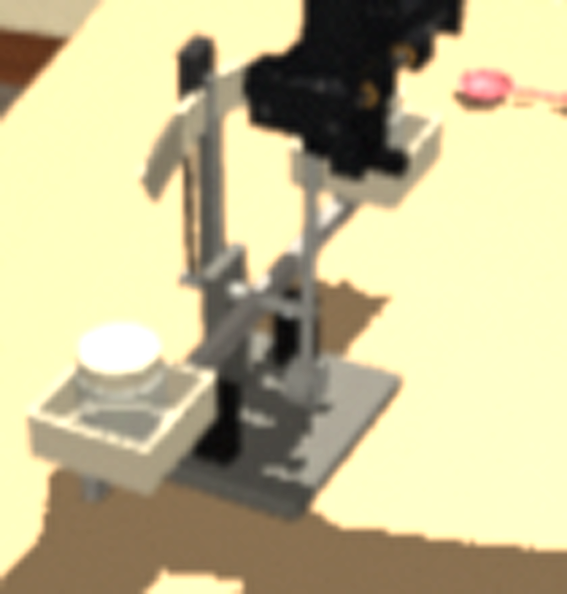

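Pointer and tab line up: the rod runs to about (183,150), towards the tab at (197,63), and the beam is near level. I'll keep holding.

Emit:
{"api": "move_arm", "payload": {"targets": [[[0, 0, 0.5, -0.2, 0, 0, 0], [0, 0, 0.8, -0.4, 0, 0, 0], [0, 0, 0.8, -0.4, 0, 0, 0], [0, 0, 0.8, -0.4, 0, 0, 0], [0, 0, 0.8, -0.4, 0, 0, 0], [0, 0, 0.8, -0.4, 0, 0, 0]]]}}

```text
clock: 16.5
tool_pos: [0.523, -0.019, 0.202]
eef_rot: [0.997, -0.083, 0.0, -0.0]
contact_force: [4.1, 1.4, -1.9]
opening: 0.196
finger_force: 15.0
```

```bash
python3 est.py -0.01 6 sws
```

```text
[[-0.004, 's'], [0.0012000000000000001, 'w'], [-0.002100000000000001, 's']]
clock 16.65 L 0.074 tilt 0.001 v 0.028 off,m,k [-0.0035  0.1022  0.0603] rms 0.6 Llift 0.252 Leq 0.065 F 14.999518543481827
plan [0.021 0.081 0.061] pred after: [ 0.003 -0.028] hold-L pred: [0.043 0.072] v max 0.03
  row [-2.3  0.1]  row [-4.6  0. ]  row [-6.9 -0.1]
```

Emit:
{"api": "move_arm", "payload": {"targets": [[[0, 0, -2, 0, 0, 0, 0], [0, 0, -4, 0, 0, 0, 0], [0, 0, -5.5, -0.1, 0, 0, 0], [0, 0, -5.5, -0.1, 0, 0, 0], [0, 0, -4.5, -0.1, 0, 0, 0], [0, 0, -3.5, 0, 0, 0, 0]]]}}

```text
clock: 17.4
tool_pos: [0.5235, -0.0155, 0.2022]
eef_rot: [0.997, -0.083, 0.0, -0.0]
contact_force: [3.9, -1.2, -1.0]
opening: 0.195
finger_force: 15.0
```

```bash
python3 est.py -0.01 6 sws
```

```text
[[0.0171, 's'], [0.022699999999999998, 'w'], [0.0189, 's']]
clock 17.55 L 0.046 tilt 0.022 v 0.021 off,m,k [-0.0035  0.1017  0.0597] rms 0.68 Llift 0.256 Leq 0.066 F 14.999864101409912
plan [0.004 0.092 0.057] pred after: [ 0.012 -0.048] hold-L pred: [0.044 0.032] v max 0.05
  row [-1.8  0.2]  row [-3.6  0.1]  row [-5.5  0.1]
```

Emit:
{"api": "move_arm", "payload": {"targets": [[[0, 0, -3, 0.2, 0, 0, 0], [0, 0, -6, 0.1, 0, 0, 0], [0, 0, -6.5, 0.1, 0, 0, 0], [0, 0, -6.5, 0.1, 0, 0, 0], [0, 0, -6.5, 0.1, 0, 0, 0]]]}}

```text
clock: 18.18
tool_pos: [0.5244, -0.009, 0.2022]
eef_rot: [0.997, -0.083, 0.0, -0.0]
contact_force: [3.3, -1.8, 3.5]
opening: 0.192
finger_force: 15.0
```

```bash
python3 est.py -0.01 5 sws
```

```text
[[0.0155, 's'], [0.0186, 'w'], [0.0116, 's']]
clock 18.32 L -0.004 tilt 0.010 v -0.054 off,m,k [-0.0036  0.0926  0.0604] rms 0.66 Llift 0.210 Leq 0.065 F 15.0002820789814
plan [0.116 0.034 0.077] pred after: [-0.01   0.019] hold-L pred: [-0.072 -0.163] v max 0.06
  row [5.2 0.1]  row [10.4  0.4]  row [15.6  0.9]
```

Emit:
{"api": "move_arm", "payload": {"targets": [[[0, 0, 5, 0, 0, 0, 0], [0, 0, 10, 0.2, 0, 0, 0], [0, 0, 14, 0.5, 0, 0, 0], [0, 0, 14, 0.5, 0, 0, 0], [0, 0, 11, 0.4, 0, 0, 0]]]}}

```text
clock: 18.95
tool_pos: [0.5221, -0.0205, 0.2015]
eef_rot: [0.997, -0.083, -0.001, 0.0]
contact_force: [1.8, -1.4, 3.1]
opening: 0.192
finger_force: 15.0
```

```bash
python3 est.py -0.01 5 sws
```

```text
[[-0.0127, 's'], [-0.009, 'w'], [-0.0133, 's']]
clock 19.1 L 0.084 tilt -0.015 v -0.025 off,m,k [-0.0035  0.1045  0.058 ] rms 0.92 Llift 0.285 Leq 0.068 F 15.00004157423973
plan [0.103 0.051 0.074] pred after: [-0.017  0.02 ] hold-L pred: [-0.027 -0.009] v max 0.02
  row [ 0.8 -0.1]  row [1.6 0. ]  row [2.4 0.1]
```

Emit:
{"api": "move_arm", "payload": {"targets": [[[0, 0, 1, 0, 0, 0, 0], [0, 0, 2, 0, 0, 0, 0], [0, 0, 2.5, 0.1, 0, 0, 0], [0, 0, 2, 0.1, 0, 0, 0], [0, 0, 1, 0, 0, 0, 0]]]}}

```text
clock: 19.73
tool_pos: [0.522, -0.021, 0.2015]
eef_rot: [0.997, -0.083, -0.0, 0.0]
contact_force: [1.3, 0.3, -0.5]
opening: 0.196
finger_force: 15.0
```

```bash
python3 est.py -0.01 5 sws
```

```text
[[0.0002999999999999999, 's'], [0.008, 'w'], [0.0043, 's']]
clock 19.88 L 0.09 tilt 0.008 v 0.057 off,m,k [-0.0029  0.0741  0.061 ] rms 0.99 Llift 0.108 Leq 0.050 F 14.999936074018478
plan [-0.037  0.102  0.033] pred after: [ 0.014 -0.061] hold-L pred: [0.078 0.122] v max 0.07
  row [-5.5 -0.5]  row [-10.9  -0.6]  row [-16.4  -0.5]
```

Emit:
{"api": "move_arm", "payload": {"targets": [[[0, 0, -5, -0.2, 0, 0, 0], [0, 0, -10, -0.3, 0, 0, 0], [0, 0, -14, -0.4, 0, 0, 0], [0, 0, -14, -0.4, 0, 0, 0], [0, 0, -11, -0.4, 0, 0, 0]]]}}

```text
clock: 20.5
tool_pos: [0.524, -0.0095, 0.202]
eef_rot: [0.997, -0.082, -0.0, -0.0]
contact_force: [-0.2, -1.3, 1.3]
opening: 0.195
finger_force: 15.0
```

```bash
python3 est.py -0.01 5 sws
```

```text
[[0.026, 's'], [0.0339, 'w'], [0.0249, 's']]
clock 20.65 L 0.001 tilt 0.031 v 0.010 off,m,k [-0.0029  0.099   0.0588] rms 1.21 Llift 0.241 Leq 0.057 F 15.000082701444626
plan [-0.005  0.08   0.049] pred after: [ 0.016 -0.047] hold-L pred: [ 0.019 -0.039] v max 0.05
  row [-0.3 -0.1]  row [-0.5 -0.1]  row [-0.8 -0.1]
```

Emit:
{"api": "move_arm", "payload": {"targets": [[[0, 0, -0.5, 0, 0, 0, 0], [0, 0, -0.5, 0, 0, 0, 0], [0, 0, -0.5, 0, 0, 0, 0], [0, 0, 0, 0, 0, 0, 0]]]}}

```text
clock: 21.15
tool_pos: [0.524, -0.0099, 0.202]
eef_rot: [0.997, -0.083, -0.0, -0.0]
contact_force: [-1.3, 0.7, 2.3]
opening: 0.196
finger_force: 15.0
```

```bash
python3 est.py -0.03 5 sws
```

```text
[[0.0052, 's'], [0.0072, 'w'], [-0.00040000000000000105, 's']]
clock 21.3 L 0.003 tilt -0.002 v -0.075 off,m,k [-0.0033  0.0755  0.0616] rms 1.11 Llift 0.117 Leq 0.061 F 15.000283867120743
plan [0.124 0.024 0.076] pred after: [-0.029  0.024] hold-L pred: [-0.091 -0.152] v max 0.08
  row [5.2 0. ]  row [10.4  0.4]  row [15.6  0.9]
```

Emit:
{"api": "move_arm", "payload": {"targets": [[[0, 0, 5, 0, 0, 0, 0], [0, 0, 10, 0.4, 0, 0, 0], [0, 0, 12, 0.6, 0, 0, 0], [0, 0, 12, 0.6, 0, 0, 0], [0, 0, 12, 0.6, 0, 0, 0]]]}}

```text
clock: 21.92
tool_pos: [0.5221, -0.022, 0.2013]
eef_rot: [0.997, -0.083, -0.0, 0.0]
contact_force: [-1.5, 1.3, 1.2]
opening: 0.198
finger_force: 15.0
```

```bash
python3 est.py -0.15 5 sws
```

```text
[[-0.0381, 's'], [-0.0373, 'w'], [-0.0402, 's']]
clock 22.07 L 0.096 tilt -0.044 v -0.041 off,m,k [-0.0034  0.0937  0.0586] rms 1.18 Llift 0.225 Leq 0.147 F 15.000009834766388
plan [0.048 0.18  0.14 ] pred after: [-0.09  -0.094] hold-L pred: [-0.066 -0.021] v max 0.1
  row [-2.1 -0.4]  row [-4.2 -0.5]  row [-6.3 -0.6]
```

Held within the tab from about 14.6 s to 22 s. Now lowering.

Emit:
{"api": "move_arm", "payload": {"targets": [[[0, 0, -2, -0.2, 0, 0, 0], [0, 0, -4, -0.4, 0, 0, 0], [0, 0, -6, -0.6, 0, 0, 0], [0, 0, -6, -0.6, 0, 0, 0], [0, 0, -3, -0.4, 0, 0, 0]]]}}

```text
clock: 22.7
tool_pos: [0.5226, -0.0188, 0.2017]
eef_rot: [0.997, -0.083, -0.0, -0.0]
contact_force: [-0.9, 1.0, -0.7]
opening: 0.2
finger_force: 15.0
```

```bash
python3 est.py -0.22 5 sws
```

```text
[[-0.06420000000000001, 's'], [-0.0657, 'w'], [-0.0695, 's']]
clock 22.85 L 0.072 tilt -0.070 v -0.044 off,m,k [-0.0033  0.0964  0.06  ] rms 1.07 Llift 0.224 Leq 0.188 F 14.99948725104332
plan [0.052 0.217 0.052] pred after: [-0.132 -0.124] hold-L pred: [-0.122 -0.094] v max 0.21
  row [-0.9 -0.1]  row [-1.7 -0.2]  row [-2.6 -0.2]
```

Emit:
{"api": "move_arm", "payload": {"targets": [[[0, 0, -1, 0, 0, 0, 0], [0, 0, -2, -0.1, 0, 0, 0], [0, 0, -1, 0, 0, 0, 0], [0, 0, 2, 0.2, 0, 0, 0], [0, 0, 5, 0.5, 0, 0, 0]]]}}

```text
clock: 23.48
tool_pos: [0.5219, -0.0233, 0.2014]
eef_rot: [0.997, -0.082, 0.0, -0.001]
contact_force: [-2.7, 1.9, -0.5]
opening: 0.198
finger_force: 15.0
```

```bash
python3 est.py -0.25 5 sws
```

```text
[[-0.12739999999999999, 's'], [-0.1323, 'w'], [-0.14079999999999998, 's']]
clock 23.62 L 0.11 tilt -0.145 v -0.132 off,m,k [-0.0026  0.1214  0.0592] rms 0.78 Llift 0.339 Leq 0.307 F 15.000023245811462
plan [0.322 0.223 0.347] pred after: [-0.207 -0.011] hold-L pred: [-0.28  0.  ] v max 0.13
  row [9.1 1.4]  row [18.1  3.4]  row [26.9  6. ]
```

Emit:
{"api": "move_arm", "payload": {"targets": [[[0, 0, 7, 1, 0, 0, 0], [0, 0, 14, 2.4, 0, 0, 0], [0, 0, 19, 3.7, 0, 0, 0], [0, 0, 19, 3.7, 0, 0, 0]]]}}

```text
clock: 24.12
tool_pos: [0.5188, -0.0436, 0.1976]
eef_rot: [0.997, -0.083, 0.0, 0.0]
contact_force: [-2.3, 1.4, 1.4]
opening: 0.193
finger_force: 15.0
```

```bash
python3 est.py -0.27 4 sws
```

```text
[[-0.18889999999999998, 's'], [-0.1995, 'w'], [-0.1888, 's']]
clock 24.27 L 0.263 tilt -0.196 v -0.037 off,m,k [-0.0034  0.1091  0.06  ] rms 1.06 Llift 0.285 Leq 0.277 F 15.000223517417908
plan [0.184 0.295 0.276] pred after: [-0.224 -0.068] hold-L pred: [-0.196  0.032] v max 0.07
  row [-3.3 -0.7]  row [-6.7 -1.4]  row [-10.   -2.1]
```

Emit:
{"api": "move_arm", "payload": {"targets": [[[0, 0, -4, -0.8, 0, 0, 0], [0, 0, -8, -1.6, 0, 0, 0], [0, 0, -11, -2.2, 0, 0, 0], [0, 0, -11, -2.2, 0, 0, 0]]]}}

```text
clock: 24.78
tool_pos: [0.5208, -0.0316, 0.1999]
eef_rot: [0.997, -0.082, 0.0, 0.0]
contact_force: [-1.4, -0.9, 1.7]
opening: 0.198
finger_force: 15.0
```

```bash
python3 est.py -0.27 4 sws
```

```text
[[-0.17179999999999998, 's'], [-0.1709, 'w'], [-0.1698, 's']]
clock 24.93 L 0.174 tilt -0.168 v 0.037 off,m,k [-0.0058  0.0908  0.0633] rms 1.12 Llift 0.214 Leq 0.209 F 15.000098794698715
plan [0.019 0.335 0.035] pred after: [-0.196 -0.146] hold-L pred: [-0.14  0.05] v max 0.15
  row [-6.6 -1.3]  row [-13.3  -1.9]  row [-20.1  -2.2]
```

Emit:
{"api": "move_arm", "payload": {"targets": [[[0, 0, -6, -1.2, 0, 0, 0], [0, 0, -12, -1.8, 0, 0, 0], [0, 0, -17, -2.1, 0, 0, 0], [0, 0, -17, -2.1, 0, 0, 0], [0, 0, -14, -2, 0, 0, 0]]]}}

```text
clock: 25.55
tool_pos: [0.5234, -0.0172, 0.2019]
eef_rot: [0.997, -0.082, 0.001, -0.001]
contact_force: [-0.2, 0.8, 0.4]
opening: 0.199
finger_force: 15.0
```

```bash
python3 est.py -0.27 4 sws
```

```text
[[-0.2004, 's'], [-0.2066, 'w'], [-0.214, 's']]
clock 25.7 L 0.062 tilt -0.220 v -0.155 off,m,k [-0.0045  0.103   0.0638] rms 1.65 Llift 0.242 Leq 0.236 F 15.000023245811462
plan [0.407 0.126 0.238] pred after: [-0.271  0.055] hold-L pred: [-0.28  0.  ] v max 0.16
  row [14.9  1.8]  row [29.4  5.3]  row [43.5 10.4]
```

Emit:
{"api": "move_arm", "payload": {"targets": [[[0, 0, 13, 1.4, 0, 0, 0], [0, 0, 24, 3.6, 0, 0, 0], [0, 0, 20, 3, 0, 0, 0], [0, 0, 16, 2.2, 0, 0, 0]]]}}

```text
clock: 26.2
tool_pos: [0.52, -0.035, 0.1997]
eef_rot: [0.997, -0.083, -0.0, 0.001]
contact_force: [-0.2, -1.7, 1.5]
opening: 0.197
finger_force: 15.0
```

```bash
python3 est.py -0.29 4 sws
```

```text
[[-0.2787, 's'], [-0.2804, 'w'], [-0.2801, 's']]
clock 26.35 L 0.19 tilt -0.280 v 0.000 off,m,k [-0.0051  0.1016  0.0647] rms 1.63 Llift 0.239 Leq 0.245 F 15.000764429569244
plan [0.19 0.19 0.19] pred after: [-0.28  0.  ] hold-L pred: [-0.28  0.  ] v max 0.0
  row [0.  0.1]  row [0.  0.1]  row [0.  0.1]
```

Emit:
{"api": "move_arm", "payload": {"targets": [[[0, 0, -6, -1, 0, 0, 0], [0, 0, -12, -1.8, 0, 0, 0], [0, 0, -18, -2.2, 0, 0, 0], [0, 0, -25, -2.4, 0, 0, 0], [0, 0, -32, -2.2, 0, 0, 0], [0, 0, -39, -1.6, 0, 0, 0], [0, 0, -46, -0.6, 0, 0, 0], [0, 0, -53, 0.8, 0, 0, 0], [0, 0, -59, 2.3, 0, 0, 0], [0, 0, -63.5, 3.7, 0, 0, 0]]]}}

```text
clock: 27.6
tool_pos: [0.5307, 0.0293, 0.1958]
eef_rot: [0.997, -0.083, -0.0, 0.0]
contact_force: [0.6, -2.1, 1.9]
opening: 0.201
finger_force: 15.0
```

Emit:
{"api": "move_arm", "payload": {"targets": [[[0.3, 0, 0, 0, 0, 0, 0], [0.5, 0, 0, 0, 0, 0, 0], [0.7, 0, 0, 0, 0, 0, 0], [0.8, 0, 0, 0, 0, 0, 0], [0.8, 0, 0, 0, 0, 0, 0], [0.8, 0, 0, 0, 0, 0, 0], [0.8, 0, 0, 0, 0, 0, 0], [0.8, 0, 0, 0, 0, 0, 0]]]}}

```text
clock: 28.6
tool_pos: [0.5307, 0.0288, 0.1959]
eef_rot: [0.997, -0.083, 0.0, 0.0]
contact_force: [-0.6, 0.1, -0.0]
opening: 0.801
finger_force: 0.0
```

```bash
python3 est.py -0.29 4 sw; python3 - <<'E'
from tilt import *
s=r.get_state();print(s["opening"],s["finger_force"],s["contact_force"],s["tool_pos"])
a=r.snapshot("wrist");d=a[100:400,90:490].max(2)<60; print("\n".join("".join("#" if v else "." for v in cv2.resize(d[y:y+12].astype(np.uint8)*255,(100,1),interpolation=3)[0]>127) for y in range(60,240,12)))
E
```

```text
[[-0.2741, 's'], [-0.2872, 'w']]
clock 28.7 L -0.305 tilt -0.280 v 0.000 off,m,k [0.0014 0.0996 0.06  ] rms 1.1 Llift 0.161 Leq 0.168 F 0.0
plan [-0.305 -0.305 -0.305] pred after: [-0.28  0.  ] hold-L pred: [-0.28  0.  ] v max 0.0
  row [ 0.  -0.2]  row [ 0.  -0.2]  row [ 0.  -0.2]
0.8001302002449524 0.0 [-0.63952532 -0.66395591 -0.8480787 ] [0.53070387 0.02887696 0.19592099]
....................................................................................................
....................................................................................................
....................................................................................................
...........................................########.................................................
..........................................##########................................................
..........................................##########................................................
..........................................##########................................................
..........................................##########................................................
...................########...............##########..............########..........................
................###########...............##########..............###########.......................
..............##############..............##########.............##############.....................
####.......################...............##########..............################.......###########
#####...##################................##########...............##################...############
....#####################.................##########................#####################.....######
.#####################################################...............#######################...#####
```

Released, with the bar clear and centred between the fingers. I'll rise straight up and let everything settle.

Emit:
{"api": "move_arm", "payload": {"targets": [[[0.8, 0, 0, -10, 0, 0, 0], [0.8, 0, 0, -30, 0, 0, 0], [0.8, 0, 0, -60, 0, 0, 0], [0.8, 0, 0, -100, 0, 0, 0], [0.8, 0, 0, -130, 0, 0, 0], [0.8, 0, 0, -130, 0, 0, 0], [0.8, 0, 0, -130, 0, 0, 0], [0.8, 0, 0, -130, 0, 0, 0], [0.8, 0, 0, -130, 0, 0, 0], [0.8, 0, 0, -130, 0, 0, 0]]]}}

```text
clock: 30.0
tool_pos: [0.5305, 0.0288, 0.3255]
eef_rot: [0.997, -0.083, -0.0, 0.0]
contact_force: [-0.3, -0.3, -0.2]
opening: 0.804
finger_force: 0.0
```

```bash
python3 - <<'E'
from tilt import *
print(peak(score(r.snapshot("side"),C["side"],1)),r.get_state()["tool_pos"],r.get_state()["clock"])
print(r.finish_job())
E
```

```text
-0.2955 [0.53055724 0.0288446  0.32556243] 30.05
the job is handed in; nothing more can be done
None
```

By my camera estimates, the pointer stayed within the tab's width for about 7 s, and the beam is back on its starting rest with the lever released. I handed the job in at 30 s without seeing a verdict; one mishap on the way was a failed grasp that pressed the closed fingers on the lever grip at about 50 N, near the 40 N limit for the arm or gripper body, before I backed off.

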